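# Snap the four lid clips of a gauge case shut, corner by opposite corner

### The job

The lid of the gauge case stands proud on its springy seal with its four hinged clips open. Fold each clip down and press its outer end until it snaps over the rim, working crosswise so that the seal is squeezed evenly: any clip first, next the one at the diagonally opposite corner, then the other two. Press firmly but gently, never with more than 20 N on the case, its lid or its clips, leave all four clips snapped shut, and leave the things lying around the case alone.

Things in the scene. Friction and masses are not known exactly. Their poses are not given: they have to be found in the camera images.
- case: grey plastic gauge case with its lid on, fixed to the worktop; 132 mm (its x) by 206 mm (its y). Origin: centre of its underside on the worktop; z up. Two clips sit on each long side (the sides facing -x and +x), near the ends: one at each corner.
- lid_top (a point): centre of the lid's upper face, 68.5 mm above the worktop while no clip is shut. The lid is guided sideways but floats on a springy seal, 0.5 to 9.5 mm above its home on the rim; how much differs from case to case and from side to side and must be felt. It sinks and tilts under load (some 0.6 to 1 N per mm at a corner), stops hard when home, and a shut clip holds its corner down.
- clip_a (a joint): hinge angle of the steel clip at the case's -x, +y corner: 0 = shut, flat on the lid, lip hooked under the rim; grows as the outer end rises; starts at 0.45 to 0.8 rad. A hooked clip stays below 0.02 when let go; one that has not snapped stands at 0.06 or more. Hinge friction lets a clip stay where it is left; an open one may droop when the lid jolts.
- clip_a_hinge (a point): middle of that clip's hinge axis (-x, +y corner). x: along the flap to its outer end, out over the nearer long side (level when shut, tipped up by the joint angle); y: along the hinge. Flap: plate 32 mm wide, 4 mm thick (axis in its mid-plane), ending 46 mm from the axis; a springy lip with a lead-in ramp hangs 38 mm down from its outer end, square to the flap.
- clip_a_press (a point): where to press that clip (-x, +y corner): on the flap's upper face, 40 mm from the hinge axis, 6 mm short of the outer end. Pressed down here the lip rides over the rim (4 to 14 N, lid and clip sinking together), snaps under it, then soon comes to a hard stop with this point 62 to 75 mm above the worktop. Nearer the hinge it takes more force.
- clip_b (a joint): hinge angle of the steel clip at the case's -x, -y corner: 0 = shut, flat on the lid, lip hooked under the rim; grows as the outer end rises; starts at 0.45 to 0.8 rad. A hooked clip stays below 0.02 when let go; one that has not snapped stands at 0.06 or more. Hinge friction lets a clip stay where it is left; an open one may droop when the lid jolts.
- clip_b_hinge (a point): middle of that clip's hinge axis (-x, -y corner). x: along the flap to its outer end, out over the nearer long side (level when shut, tipped up by the joint angle); y: along the hinge. Flap: plate 32 mm wide, 4 mm thick (axis in its mid-plane), ending 46 mm from the axis; a springy lip with a lead-in ramp hangs 38 mm down from its outer end, square to the flap.
- clip_b_press (a point): where to press that clip (-x, -y corner): on the flap's upper face, 40 mm from the hinge axis, 6 mm short of the outer end. Pressed down here the lip rides over the rim (4 to 14 N, lid and clip sinking together), snaps under it, then soon comes to a hard stop with this point 62 to 75 mm above the worktop. Nearer the hinge it takes more force.
- clip_c (a joint): hinge angle of the steel clip at the case's +x, -y corner: 0 = shut, flat on the lid, lip hooked under the rim; grows as the outer end rises; starts at 0.45 to 0.8 rad. A hooked clip stays below 0.02 when let go; one that has not snapped stands at 0.06 or more. Hinge friction lets a clip stay where it is left; an open one may droop when the lid jolts.
- clip_c_hinge (a point): middle of that clip's hinge axis (+x, -y corner). x: along the flap to its outer end, out over the nearer long side (level when shut, tipped up by the joint angle); y: along the hinge. Flap: plate 32 mm wide, 4 mm thick (axis in its mid-plane), ending 46 mm from the axis; a springy lip with a lead-in ramp hangs 38 mm down from its outer end, square to the flap.
- clip_c_press (a point): where to press that clip (+x, -y corner): on the flap's upper face, 40 mm from the hinge axis, 6 mm short of the outer end. Pressed down here the lip rides over the rim (4 to 14 N, lid and clip sinking together), snaps under it, then soon comes to a hard stop with this point 62 to 75 mm above the worktop. Nearer the hinge it takes more force.
- clip_d (a joint): hinge angle of the steel clip at the case's +x, +y corner: 0 = shut, flat on the lid, lip hooked under the rim; grows as the outer end rises; starts at 0.45 to 0.8 rad. A hooked clip stays below 0.02 when let go; one that has not snapped stands at 0.06 or more. Hinge friction lets a clip stay where it is left; an open one may droop when the lid jolts.
- clip_d_hinge (a point): middle of that clip's hinge axis (+x, +y corner). x: along the flap to its outer end, out over the nearer long side (level when shut, tipped up by the joint angle); y: along the hinge. Flap: plate 32 mm wide, 4 mm thick (axis in its mid-plane), ending 46 mm from the axis; a springy lip with a lead-in ramp hangs 38 mm down from its outer end, square to the flap.
- clip_d_press (a point): where to press that clip (+x, +y corner): on the flap's upper face, 40 mm from the hinge axis, 6 mm short of the outer end. Pressed down here the lip rides over the rim (4 to 14 N, lid and clip sinking together), snaps under it, then soon comes to a hard stop with this point 62 to 75 mm above the worktop. Nearer the hinge it takes more force.
- block_123: drilled steel parallel block, 51x76x25 mm, loose bystander beside the case. Origin: centre of its underside.
- loupe: black eyepiece loupe, 38 mm across, 32 mm high, loose bystander beside the case. Origin: centre of its underside.
- micrometer: outside micrometer lying flat, 43x135x15 mm, loose bystander beside the case. Origin: centre of its underside.
- plug_gauge: steel plug gauge lying flat, 24x102x24 mm, loose bystander beside the case. Origin: centre of its underside.
- dial_indicator: dial indicator lying on its back, 109x58x24 mm, loose bystander beside the case. Origin: centre of its underside.
Mind the look-alikes: they are no part of the job. There is more than one size of the case; the one meant has the size given above.

How it is judged:
On the way, in this order (a step that is already met when the one before it is completed fails the run):
1. a first clip, any one, is snapped shut (value of joint any of clip_a, clip_b, clip_c, clip_d below 0.04 rad), for 0.2 s.
2. the clip at the opposite corner is shut too ((value of joint each of clip_a, clip_c below 0.04 rad or value of joint each of clip_b, clip_d below 0.04 rad)), for 0.2 s.
3. a third clip is shut ((value of joint each of clip_b, clip_c, clip_d below 0.04 rad or value of joint each of clip_a, clip_c, clip_d below 0.04 rad or value of joint each of clip_a, clip_b, clip_d below 0.04 rad or value of joint each of clip_a, clip_b, clip_c below 0.04 rad)), for 0.2 s.
4. all four clips are shut (value of joint each of clip_a, clip_b, clip_c, clip_d below 0.04 rad), for 0.2 s.
At the end, for the whole second after the job is handed in: all four clips are snapped over the rim and stay shut by themselves: each clip's joint reads below 0.04 rad (all of step 4); the robot touches nothing.
It fails at once if two clips of the same side or the same end are shut while no opposite pair is shut ((value of joint each of clip_a, clip_b below 0.04 rad or value of joint each of clip_b, clip_c below 0.04 rad or value of joint each of clip_c, clip_d below 0.04 rad or value of joint each of clip_a, clip_d below 0.04 rad) and not (value of joint each of clip_a, clip_c below 0.04 rad or value of joint each of clip_b, clip_d below 0.04 rad)).
It fails at once if the robot presses on the case, its lid or its clips with more than 20 N (contact force between case and the fingers above 20 N or contact force between case and the arm above 20 N).
It fails at once if a bystander is moved by more than 15 mm (distance of any of block_123, loupe, micrometer, plug_gauge, dial_indicator from where it was at the start of the episode above 0.015 m).
It also fails if it takes over 64 s, if anything falls off the work surface, if the arm or the gripper's body presses on something with over 40 N, if the wrist force passes 120 N, or if a joint passes its speed limit or range.

### The arm

A 6-joint arm with a two-finger parallel gripper is mounted at the origin on a cart in front of the work surface, level with it; the furniture and walls round the work are solid. World frame = base frame: x ahead of the robot, y to its left, z up, the work surface at z = 0. Lengths are in m, angles in rad, forces in N, time in s.
With the tool pointing down it reaches from about 0.275 to 0.825 m from the base axis. Payload 4.9 kg.
Tool frame: the origin (TCP) lies at the very end of the fingers, on their centre line; the grasp point (between the pads) lies env.grip_depth behind it (env.grip_depth is the distance from the TCP to the grasp point, in m); y points along the fingers, z is the direction in which the jaws open and shut, and the axes are right-handed (so a half turn about y gives the same grasp; the last joint's range is limited). The gripper opens to 85 mm and grips with 20 to 120 N. Pads are 22 mm wide; open, the fingers measure 114 mm over their backs; the gripper's body (76 mm by 85 mm) begins 54 mm behind the grasp point. The pads swing forward as they close: fully open they stand 13 mm farther back than shut.
Start: joints at [-1.308, 0.326, -0.193, 1.052, 0, 1.437], TCP at [0.213, -0.507, 0.231] pointing down, gripper open.
Joint ranges: [-2.65, 2.65], [-0.97, 1.79], [-1.3, 1.35], [-1.93, 2.1], [-1.47, 1.37], [-3.14, 3.14]. Speed limits (rad/s): [2.57, 2.57, 3.14, 3.14, 3.14, 3.14].

### API

Orientations are given as a 3x3 rotation matrix whose columns are the frame's x, y, z axes.
In Python, from plant import env, capture, ticket gives the robot as it stands.
- The arm moves only by the tool step_arm, never from a script. Its argument "motion" is one flat list of numbers, 7 for each row, row after row: the shift along the tool's x, y, z in m, then the turn, a rotation vector about the tool's x, y, z in degrees, then the opening, from -1 (shut) to 1 (fully open). In form: [dx, dy, dz, ax, ay, az, gripper, dx, dy, dz, ax, ay, az, gripper, ...]. A call has 1 to 12 rows; each row is the pose to reach, as a shift and turn from the pose commanded when the call began, along the tool's axes at that moment; what a row does not reach only later rows make up. A row lasts 1/12 s, in which the tool goes at most 41.7 mm and 7.16 degrees, less where a joint would pass 70% of its speed; a pose out of reach is approached as far as the arm can. A call with a gripper value outside its range is refused whole. The fingers move at their own pace and stop on an object; the grip force is fixed at half the most. Time passes only in rows, so rows that repeat a pose let the fingers close. It gives the time, the measured TCP pose, the force and the opening at its end, in the units of the state.
- env.observe(): the state, without advancing time (a new reading comes with each control period).
- capture(name): name is "scene" or "top"; returns a dict with "img" (384x512x3 uint8, red, green, blue), "depth" (384x512 float32, m along the optical axis (not along the pixel's ray), 0 where there is no reading), "intrinsics" (3x3 intrinsics, pixels), "dist_coeffs" ([k1, k2, p1, p2, k3] as OpenCV has them; the pictures are not rectified), "extrinsics" (4x4, takes a point from world to camera coordinates). Camera axes: x right, y up, looking along -z (the intrinsics and any distortion apply to the point x, -y, -z); pixel columns grow to the right and rows downward; lengths in m; the calibration is good to about 2 mm. A picture is of the moment at which its call begins.
- ticket.hand_in(): hands the job in, once; it reports no verdict.
The state is a dict: "clock": time; "qpos": joint angles; "dq": joint speeds; "joint_torque": joint torques, N m; "position": TCP position; "tcp_rot": TCP orientation; "wrist_force": force on the tool from outside, world axes, zero at the start; "moment": the same for the moment, N m; "finger_gap": finger opening in m.
Only numpy, scipy, OpenCV 4.12 (cv2) and the standard library are available. Lean on these libraries where they do the work, as an engineer would, in place of code of your own. Each camera call takes 0.05 s, during which the arm holds its last target.

## Working session

There is one attempt and no reset: what is moved stays moved. The work goes in short steps, Python scripts to look and compute and a tool call to move; the robot and the scene stay as the last step left them, time stands still between calls to the robot, and variables do not carry over. Pictures are saved under pics/ and viewed, and the job is handed in when it is done.

Besides the shell and the picture viewer there is one more tool, called as name(argument=value, ...) on one line, values as JSON. step_arm: Moves the arm, as the interface text tells. Its arguments: {"type":"object","properties":{"motion":{"type":"array","items":{"type":"number"}}},"required":["motion"]}

```bash
ls; mkdir -p pics; python3 - <<'E'
from plant import env, capture, ticket
import cv2,numpy as np
print(env.observe(), env.grip_depth)
for n in ["scene","top"]:
    c=capture(n); np.savez(f"{n}0.npz",**c)
    cv2.imwrite(f"pics/{n}0.png",cv2.resize(c["img"][:,:,::-1],(800,600),interpolation=cv2.INTER_CUBIC))
    print(n,c["intrinsics"],c["dist_coeffs"],c["extrinsics"],(c["depth"]>0).mean())
E
```

```text
pics
{'clock': 0.0, 'qpos': array([-1.30821589e+00,  3.26947430e-01, -1.93579877e-01,  1.05201710e+00,
       -3.70163238e-05,  1.43660038e+00]), 'dq': array([-0.00108906, -0.00150412, -0.00032016,  0.00040459,  0.00077974,
        0.00108384]), 'joint_torque': array([ 4.72865886e-04, -4.43396938e+01,  2.62440419e+01,  1.54041429e-02,
       -3.23242339e-04, -3.54971050e-06]), 'position': array([ 0.21239401, -0.50669715,  0.23050144]), 'tcp_rot': array([[-9.22311579e-01, -4.89501459e-04,  3.86446777e-01],
       [-3.86447037e-01,  1.67854903e-03, -9.22310073e-01],
       [-1.97197738e-04, -9.99998471e-01, -1.73731160e-03]]), 'wrist_force': array([-0.00372629,  0.06462408,  0.32909311]), 'moment': array([0.00856627, 0.01167473, 0.00495695]), 'finger_gap': 0.08556253621880383} 0.0187
scene [[426.28869022   0.         256.20200733]
 [  0.         426.28869022 193.01264852]
 [  0.           0.           1.        ]] [-0.04312973  0.          0.          0.          0.        ] [[-0.85587188 -0.51670982 -0.02223268  0.53673458]
 [ 0.22469862 -0.41021883  0.88387275 -0.16780665]
 [-0.46582599  0.75148618  0.46719875 -0.98920511]
 [ 0.          0.          0.          1.        ]] 0.9958140055338541
top [[488.9603828    0.         260.03794048]
 [  0.         488.9603828  191.48988052]
 [  0.           0.           1.        ]] [-0.06692256  0.          0.          0.          0.        ] [[ 0.09668118 -0.99531166 -0.00272834  0.04332855]
 [ 0.9742971   0.09407882  0.20468104 -0.58637835]
 [-0.20346474 -0.02244702  0.97882492 -1.17899585]
 [ 0.          0.          0.          1.        ]] 0.9958394368489584
```

View pics/scene0.png

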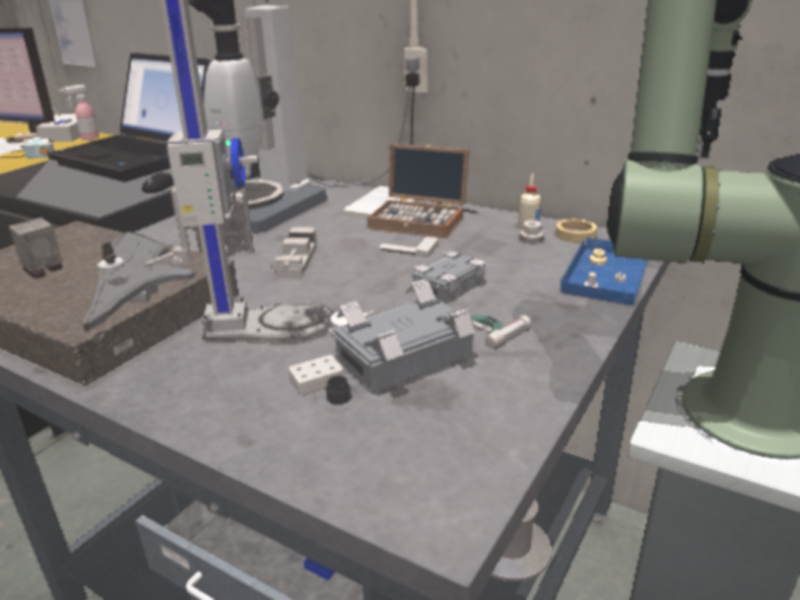

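View pics/top0.png

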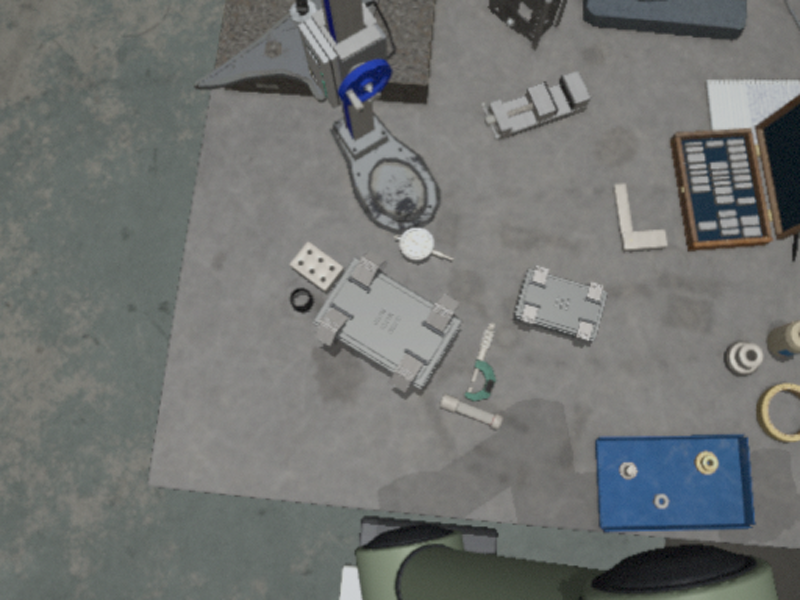

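Two candidates appear in the top view at 800x600 scale: the large case at (390,320) with raised clips, and a small case at (562,303) with flat clips. The described 132x206 mm case with open clips should be the large one. I'll check its size and take a close crop.

```bash
cat > h.py <<'E'
import numpy as np,cv2
def load(n):
    d=dict(np.load(n)); return d
def cloud(c):
    K=c["intrinsics"];D=c["dist_coeffs"];T=c["extrinsics"];h,w=c["depth"].shape
    uv=np.stack(np.meshgrid(np.arange(w),np.arange(h)),-1).reshape(-1,1,2).astype(np.float64)
    n=cv2.undistortPoints(uv,K,D).reshape(h,w,2); z=c["depth"]
    p=np.stack([n[...,0]*z,-n[...,1]*z,-z],-1)
    return (p-T[:3,3])@T[:3,:3]
def proj(c,P):
    P=np.atleast_2d(P);T=c["extrinsics"];q=P@T[:3,:3].T+T[:3,3]
    return cv2.projectPoints((q*[1,-1,-1]).reshape(-1,1,3),np.zeros(3),np.zeros(3),c["intrinsics"],c["dist_coeffs"])[0].reshape(-1,2)
def ray(c,uv,z):
    n=cv2.undistortPoints(np.array(uv,float).reshape(-1,1,2),c["intrinsics"],c["dist_coeffs"]).reshape(-1,2)
    T=c["extrinsics"];o=-T[:3,:3].T@T[:3,3]
    d=np.c_[n[:,0],-n[:,1],-np.ones(len(n))]@T[:3,:3]
    return o+d*((z-o[2])/d[:,2])[:,None]
E
python3 - <<'E'
from h import *
c=load("top0.npz");P=cloud(c);z=P[...,2]
for n,(u0,u1,v0,v1) in dict(big=(185,310,155,260),small=(322,396,165,225)).items():
    m=np.zeros(z.shape,bool);m[v0:v1,u0:u1]=1
    for lo,hi in ((.03,.15),(.060,.074),(.074,.15)):
        s=P[m&(z>lo)&(z<hi)]
        if len(s)<5: continue
        print(n,lo,len(s),s.mean(0),np.percentile(s[:,2],[2,50,98]),cv2.minAreaRect(s[:,:2].astype(np.float32)))
b=c["img"][150:265,180:320,::-1]
cv2.imwrite("pics/crop0.png",cv2.resize(b,None,fx=5.6,fy=5,interpolation=cv2.INTER_CUBIC))
d=load("scene0.npz");b=d["img"][170:255,200:315,::-1]
cv2.imwrite("pics/crop1.png",cv2.resize(b,None,fx=6.9,fy=6.9,interpolation=cv2.INTER_CUBIC))
E
```

```text
big 0.03 4539 [0.53848618 0.1257542  0.07092298] [0.05375506 0.06781116 0.09967579] ((0.5583239197731018, 0.16095010936260223), (0.2855602204799652, 0.16760098934173584), 64.28422546386719)
big 0.06 3222 [0.53889928 0.1254776  0.06688007] [0.06089013 0.0668997  0.0726748 ] ((0.5418211221694946, 0.1265774667263031), (0.20455287396907806, 0.16760540008544922), 64.24617767333984)
big 0.074 1055 [0.54095797 0.12633604 0.08749997] [0.07432885 0.08727725 0.10316754] ((0.5419692397117615, 0.12791262567043304), (0.17661075294017792, 0.16366823017597198), 64.89325714111328)
small 0.03 1839 [ 0.60049938 -0.15352192  0.04315945] [0.0330384  0.04335519 0.05038059] ((0.6022509932518005, -0.15455156564712524), (0.14134138822555542, 0.09708654135465622), 78.99744415283203)
```

View pics/crop0.png

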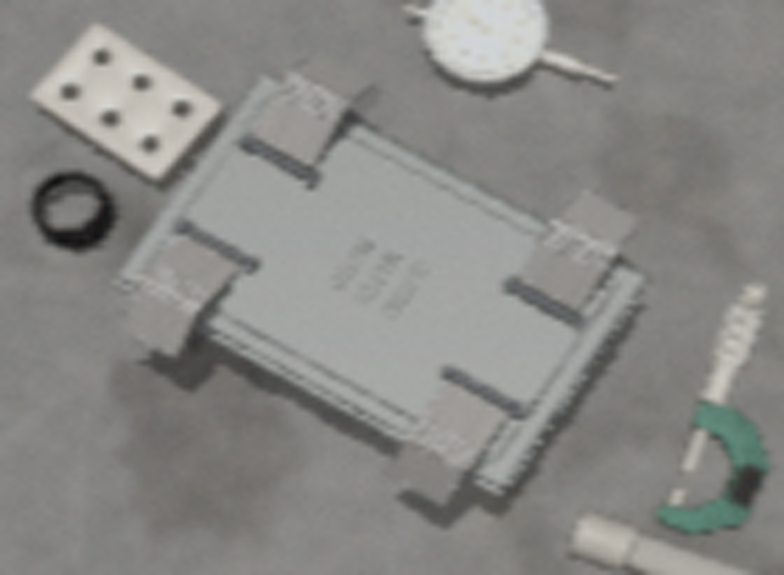

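View pics/crop1.png

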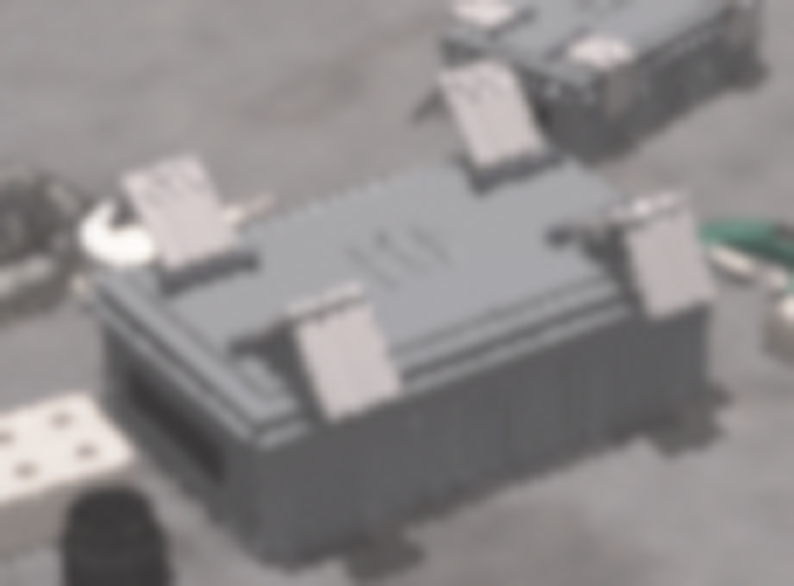

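The crops show the large case: 204 mm long by depth, four pale flaps tipped up and hinge bars at crop (280,162), (218,247), (545,302) and (483,392). The small case is only 141x97 mm, so the large one is the target. Next I'll measure the flaps in the case frame.

```bash
python3 - <<'E'
from h import *
c=load("top0.npz");d=load("scene0.npz")
P=cloud(c);z=P[...,2]
m=np.zeros(z.shape,bool);m[155:260,185:310]=1
# hinge bars: rays from crop pixel to z~0.071
hb=np.array([[280,162],[218,247],[545,302],[483,392]])/[5.6,5]+[180,150]-0.4
H=ray(c,hb,0.070);print("hinge mids",H)
print("centre",H.mean(0))
u=(H[0]+H[1]-H[2]-H[3])[:2];print("y yaw",np.degrees(np.arctan2(u[1],u[0])))
v=(H[0]+H[2]-H[1]-H[3])[:2];print("x yaw",np.degrees(np.arctan2(v[1],v[0])))
# case edges: lid/body points at .05..0.073
for lo,hi in ((.045,.0725),(.064,.0685)):
    s=P[m&(z>lo)&(z<hi)][:,:2]
    for a in (62,63,64,65,66):
        y=np.array([np.cos(np.radians(a)),np.sin(np.radians(a))]);x=np.array([y[1],-y[0]])
        py=s@y;px=s@x
        q=[np.percentile(k,[.5,99.5]) for k in (px,py)]
        print(lo,a,[ (round(k[1]-k[0],4),round(k.mean(),4)) for k in q])
for n,(cc) in dict(top=c,scene=d).items():
    PP=cloud(cc)
    for k,h in enumerate(H):
        a=np.radians(64.3);y=np.array([np.cos(a),np.sin(a)]);x=np.array([y[1],-y[0]])
        sg=1 if k in(0,2) else -1
        q=PP[...,:2]-h[:2];r=q@x*sg;t=q@y
        mm=(abs(t)<.013)&(r>-0.005)&(r<.05)&(PP[...,2]>.06)
        s=np.c_[r[mm],PP[...,2][mm]]
        o=np.argsort(s[:,0])
        mm2=(s[:,1]>.073+0.0)&(s[:,0]<.04)
        p=np.polyfit(s[mm2,0],s[mm2,1],1)
        print(n,k,mm.sum(),"slope ang",np.arctan(p[0]),"z at r0",p[1],"t range",[round(float(np.median(s[(s[:,0]>b)&(s[:,0]<=b+.005),1])),4) if ((s[:,0]>b)&(s[:,0]<=b+.005)).any() else None for b in np.arange(-.005,.05,.005)])
E
```

```text
hinge mids [[0.59453463 0.1783832  0.07      ]
 [0.54836057 0.2012765  0.07      ]
 [0.53460341 0.05292339 0.07      ]
 [0.48692221 0.07616765 0.07      ]]
centre [0.54110521 0.12718769 0.07      ]
y yaw 64.15554205067248
x yaw -26.177903553547132
0.045 62 [(np.float64(0.1471), np.float64(0.4123)), (np.float64(0.2057), np.float64(0.3652))]
0.045 63 [(np.float64(0.1468), np.float64(0.4175)), (np.float64(0.2054), np.float64(0.3579))]
0.045 64 [(np.float64(0.1474), np.float64(0.4232)), (np.float64(0.2053), np.float64(0.3503))]
0.045 65 [(np.float64(0.1478), np.float64(0.4294)), (np.float64(0.2059), np.float64(0.343))]
0.045 66 [(np.float64(0.1488), np.float64(0.4354)), (np.float64(0.2064), np.float64(0.3354))]
0.064 62 [(np.float64(0.1394), np.float64(0.4101)), (np.float64(0.2), np.float64(0.3655))]
0.064 63 [(np.float64(0.1398), np.float64(0.4153)), (np.float64(0.1997), np.float64(0.358))]
0.064 64 [(np.float64(0.1408), np.float64(0.4208)), (np.float64(0.1994), np.float64(0.3505))]
0.064 65 [(np.float64(0.1412), np.float64(0.4264)), (np.float64(0.1994), np.float64(0.3432))]
0.064 66 [(
[... 689 characters left out ...]
873, 0.091, 0.0942, 0.0942, 0.0833, 0.0747]
scene 0 188 slope ang 0.657871072921 z at r0 0.0728201902231176 t range [0.0692, 0.0725, 0.0782, 0.0815, 0.0853, 0.0896, 0.0935, 0.0984, 0.1013, 0.0808, 0.0818]
scene 1 177 slope ang 0.3241615905222847 z at r0 0.08288851356968822 t range [0.0691, 0.0686, 0.0689, 0.0689, 0.0687, 0.0677, 0.0952, 0.0968, 0.093, 0.0868, 0.0813]
scene 2 167 slope ang 0.7574491007854661 z at r0 0.07435399516500008 t range [0.0718, 0.0744, 0.0818, 0.0853, 0.0914, 0.0957, 0.1005, 0.1039, 0.1041, 0.0861, 0.0836]
scene 3 162 slope ang 0.3783502514966561 z at r0 0.07814700778587814 t range [0.0744, 0.0687, 0.0693, 0.0691, 0.0689, 0.069, 0.0678, 0.0947, 0.0905, 0.0828, 0.0739]
```

```bash
cat > go.py <<'E'
import sys,numpy as np
from scipy.spatial.transform import Rotation as R
from plant import env
yaw=np.radians(-25.9);x=np.array([np.cos(yaw),np.sin(yaw),0]);y=np.array([0,0,-1.]);T=np.c_[x,y,np.cross(x,y)]
C=np.array([.5411,.1272]);
def tgt(k,r,z):
    sx=1 if k in(0,2) else -1; sy=1 if k in (0,1) else -1
    p=C+x[:2]*sx*(.0259+r)+T[:2,2]*sy*.0698
    return np.r_[p,z]
if __name__=="__main__":
    k=int(sys.argv[1]);r=float(sys.argv[2]);z=float(sys.argv[3])
    s=env.observe();A=s["tcp_rot"]
    print("tgt",tgt(k,r,z),"shift",(A.T@(tgt(k,r,z)-s["position"])).round(4),"turn",np.degrees(R.from_matrix(A.T@T).as_rotvec()).round(2),
     "t",s["clock"],"pos",s["position"].round(4),"F",s["wrist_force"].round(2),"gap",s["finger_gap"],"q",s["qpos"].round(2))
E
python3 go.py 0 .039 .135
```

```text
tgt [0.62997006 0.1616407  0.135     ] shift [-0.6434  0.0964 -0.4549] turn [ 3.0000e-02 -1.3136e+02 -1.1000e-01] t 0.1 pos [ 0.2124 -0.5067  0.2306] F [-0.51  0.7  -0.05] gap 0.08500950204281317 q [-1.31  0.33 -0.19  1.05  0.    1.44]
```

step_arm(motion=[-0.643, 0, -0.455, 0, -131.4, 0, -1, -0.643, 0, -0.455, 0, -131.4, 0, -1, -0.643, 0, -0.455, 0, -131.4, 0, -1, -0.643, 0, -0.455, 0, -131.4, 0, -1, -0.643, 0, -0.455, 0, -131.4, 0, -1, -0.643, 0, -0.455, 0, -131.4, 0, -1, -0.643, 0, -0.455, 0, -131.4, 0, -1, -0.643, 0, -0.455, 0, -131.4, 0, -1, -0.643, 0, -0.455, 0, -131.4, 0, -1, -0.643, 0, -0.455, 0, -131.4, 0, -1, -0.643, 0, -0.455, 0, -131.4, 0, -1, -0.643, 0, -0.455, 0, -131.4, 0, -1])

```text
clock: 1.1
position: [0.4779, -0.0811, 0.2312]
tcp_rot: [[0.326, -0.0, 0.945], [-0.945, -0.0, 0.326], [-0.0, -1.0, -0.0]]
wrist_force: [-0.4, -0.5, 0.1]
finger_gap: -0.0003
```

```bash
python3 go.py 0 .039 .23
```

```text
tgt [0.62997006 0.1616407  0.23      ] shift [-0.1798  0.0011  0.223 ] turn [ 1.000e-02 -4.506e+01 -1.000e-02] t 1.1 pos [ 0.4779 -0.0811  0.2312] F [-0.44 -0.5   0.06] gap -0.000336506407867877 q [-0.32  0.21 -0.36  1.01 -0.    0.92]
```

step_arm(motion=[-0.18, 0, 0.223, 0, -45, 0, -1, -0.18, 0, 0.223, 0, -45, 0, -1, -0.18, 0, 0.223, 0, -45, 0, -1, -0.18, 0, 0.223, 0, -45, 0, -1, -0.18, 0, 0.223, 0, -45, 0, -1, -0.18, 0, 0.223, 0, -45, 0, -1, -0.18, 0, 0.223, 0, -45, 0, -1, -0.18, 0, 0.223, 0, -45, 0, -1, -0.18, 0, 0.223, 0, -45, 0, -1])

```text
clock: 1.85
position: [0.6309, 0.1605, 0.2297]
tcp_rot: [[0.897, -0.002, 0.441], [-0.441, -0.001, 0.897], [-0.002, -1.0, -0.001]]
wrist_force: [-1.1, -0.3, 0.2]
finger_gap: -0.0
```

```bash
python3 go.py 0 .039 .12; python3 - <<'E'
from plant import capture
from h import *
c=capture("scene");d=c["img"][130:255,190:320,::-1]
cv2.imwrite("pics/s1.png",cv2.resize(d,None,fx=4.8,fy=4.8,interpolation=cv2.INTER_CUBIC))
E
```

```text
tgt [0.62997006 0.1616407  0.12      ] shift [-0.0012  0.1097  0.0008] turn [ 0.08 -0.27 -0.09] t 1.85 pos [0.6309 0.1605 0.2297] F [-1.09 -0.33  0.21] gap -4.068354338053902e-05 q [ 0.14  0.52  0.1   1.16 -0.    0.59]
```

View pics/s1.png

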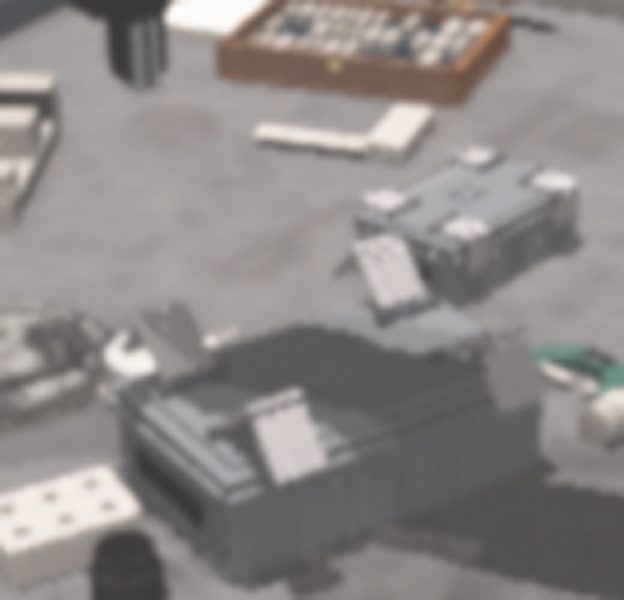

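The closed fingertips show at crop (135,50), straight above the far-left flap at (170,335). I'm going down.

step_arm(motion=[-0.001, 0.04, 0.001, 0, -0.3, 0, -1, -0.001, 0.08, 0.001, 0, -0.3, 0, -1, -0.001, 0.11, 0.001, 0, -0.3, 0, -1, -0.001, 0.122, 0.001, 0, -0.3, 0, -1, -0.001, 0.122, 0.001, 0, -0.3, 0, -1])

```text
clock: 2.32
position: [0.6274, 0.1583, 0.1062]
tcp_rot: [[0.898, -0.007, 0.441], [-0.441, -0.001, 0.898], [-0.006, -1.0, -0.004]]
wrist_force: [-0.9, -0.4, 0.0]
finger_gap: 0.0002
```

```bash
python3 go.py 0 .039 .095; python3 - <<'E'
from plant import capture
from h import *
o=[]
for n,b in (("scene",(130,255,190,320)),("top",(130,255,190,320))):
    c=capture(n);d=c["img"][b[0]:b[1],b[2]:b[3],::-1]
    o.append(cv2.resize(d,None,fx=3,fy=3,interpolation=cv2.INTER_CUBIC))
cv2.imwrite("pics/s2.png",np.hstack(o))
E
```

```text
tgt [0.62997006 0.1616407  0.095     ] shift [0.0009 0.0111 0.0041] turn [ 0.23 -0.24 -0.33] t 2.3167 pos [0.6274 0.1583 0.1062] F [-0.88 -0.39  0.05] gap 0.00019042613277418555 q [ 0.13  0.61 -0.08  0.89 -0.    0.59]
```

View pics/s2.png

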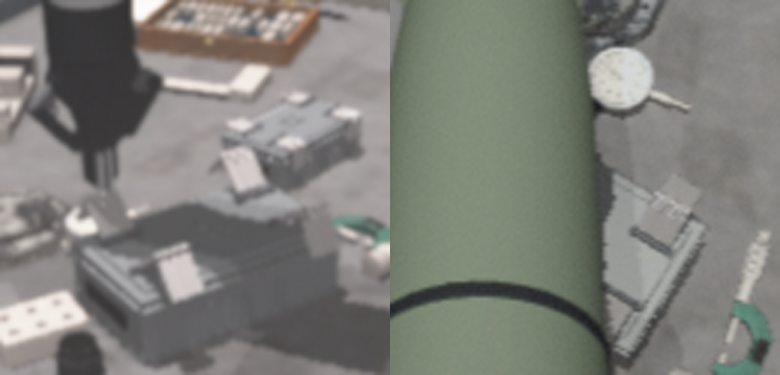

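Scene view: the closed fingers at (100,185) sit right over the raised flap. I'll start folding.

step_arm(motion=[0.001, 0.002, 0.004, 0, 0, 0, -1, 0.001, 0.005, 0.004, 0, 0, 0, -1, 0.001, 0.008, 0.004, 0, 0, 0, -1, 0.001, 0.01, 0.004, 0, 0, 0, -1])

```text
clock: 2.75
position: [0.634, 0.1634, 0.1001]
tcp_rot: [[0.899, 0.002, 0.439], [-0.439, 0.0, 0.899], [0.002, -1.0, 0.001]]
wrist_force: [0.9, -1.1, 0.7]
finger_gap: 0.0001
```

```bash
python3 go.py 0 .039 .09
```

```text
tgt [0.62997006 0.1616407  0.09      ] shift [-0.0029  0.0101 -0.0034] turn [-0.06 -0.11  0.1 ] t 2.75 pos [0.634  0.1634 0.1001] F [ 0.88 -1.11  0.73] gap 0.00012585470751324803 q [ 0.14  0.62 -0.07  0.88 -0.    0.59]
```

step_arm(motion=[0, 0, 0, 0, 0, 0, -1, 0, 0, 0, 0, 0, 0, -1])

```text
clock: 2.92
position: [0.6333, 0.1633, 0.0995]
tcp_rot: [[0.899, 0.0, 0.439], [-0.439, 0.0, 0.899], [0.0, -1.0, 0.0]]
wrist_force: [0.1, 0.1, 0.2]
finger_gap: 0.0
```

```bash
python3 go.py 0 .039 .09
```

```text
tgt [0.62997006 0.1616407  0.09      ] shift [-0.0023  0.0095 -0.003 ] turn [-0.01 -0.12  0.02] t 2.9167 pos [0.6333 0.1633 0.0995] F [0.1  0.08 0.18] gap 2.9672362744214115e-05 q [ 0.14  0.62 -0.07  0.88 -0.    0.59]
```

step_arm(motion=[-0.002, 0.002, -0.003, 0, 0, 0, -1, -0.002, 0.004, -0.003, 0, 0, 0, -1, -0.002, 0.006, -0.003, 0, 0, 0, -1, -0.002, 0.007, -0.003, 0, 0, 0, -1])

```text
clock: 3.25
position: [0.6297, 0.1613, 0.0918]
tcp_rot: [[0.899, -0.001, 0.439], [-0.439, -0.0, 0.899], [-0.001, -1.0, -0.0]]
wrist_force: [0.2, 0.4, 0.5]
finger_gap: 0.0003
```

step_arm(motion=[0, 0.001, 0, 0, 0, 0, -1, 0, 0.002, 0, 0, 0, 0, -1, 0, 0.003, 0, 0, 0, 0, -1])

```text
clock: 3.5
position: [0.63, 0.1614, 0.0891]
tcp_rot: [[0.899, -0.0, 0.439], [-0.439, -0.0, 0.899], [-0.0, -1.0, -0.0]]
wrist_force: [0.8, -0.8, 0.3]
finger_gap: -0.0001
```

step_arm(motion=[0, 0.001, 0, 0, 0, 0, -1, 0, 0.002, 0, 0, 0, 0, -1, 0, 0.003, 0, 0, 0, 0, -1])

```text
clock: 3.75
position: [0.6301, 0.1615, 0.0862]
tcp_rot: [[0.899, -0.0, 0.439], [-0.439, 0.0, 0.899], [-0.0, -1.0, 0.0]]
wrist_force: [0.3, -0.3, 0.9]
finger_gap: 0.0002
```

step_arm(motion=[0, 0.001, 0, 0, 0, 0, -1, 0, 0.002, 0, 0, 0, 0, -1, 0, 0.003, 0, 0, 0, 0, -1])

```text
clock: 4.0
position: [0.6301, 0.1615, 0.0832]
tcp_rot: [[0.899, -0.0, 0.439], [-0.439, -0.0, 0.899], [-0.0, -1.0, -0.0]]
wrist_force: [0.4, -0.2, 1.1]
finger_gap: -0.0001
```

step_arm(motion=[0, 0.001, 0, 0, 0, 0, -1, 0, 0.002, 0, 0, 0, 0, -1])

```text
clock: 4.17
position: [0.6301, 0.1614, 0.0812]
tcp_rot: [[0.899, -0.0, 0.439], [-0.439, 0.0, 0.899], [-0.0, -1.0, 0.0]]
wrist_force: [-0.1, 0.2, -0.0]
finger_gap: 0.0
```

step_arm(motion=[0, 0.001, 0, 0, 0, 0, -1, 0, 0.002, 0, 0, 0, 0, -1])

```text
clock: 4.33
position: [0.6301, 0.1614, 0.0792]
tcp_rot: [[0.899, -0.0, 0.439], [-0.439, 0.0, 0.899], [-0.0, -1.0, -0.0]]
wrist_force: [0.5, 0.3, 1.6]
finger_gap: -0.0
```

```bash
python3 go.py 0 .039 .09; python3 - <<'E'
from plant import capture
from h import *
c=capture("scene");d=c["img"][150:250,190:320,::-1]
cv2.imwrite("pics/s3.png",cv2.resize(d,None,fx=5,fy=5,interpolation=cv2.INTER_CUBIC))
E
```

```text
tgt [0.62997006 0.1616407  0.09      ] shift [-0.0002 -0.0108  0.0002] turn [ 0.   -0.12 -0.  ] t 4.3333 pos [0.6301 0.1614 0.0792] F [0.48 0.29 1.57] gap -8.20180968210176e-06 q [ 0.14  0.63 -0.1   0.83  0.    0.59]
```

View pics/s3.png

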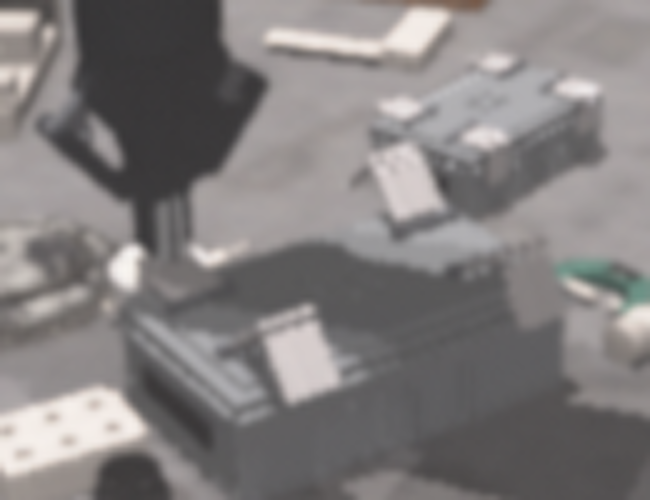

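The flap at (175,275) is nearly down under the fingers. I'll press in small steps from here.

step_arm(motion=[0, 0.001, 0, 0, 0, 0, -1, 0, 0.001, 0, 0, 0, 0, -1])

```text
clock: 4.55
position: [0.6302, 0.1614, 0.0783]
tcp_rot: [[0.899, 0.0, 0.439], [-0.439, -0.0, 0.899], [0.0, -1.0, -0.0]]
wrist_force: [0.2, -1.0, 1.7]
finger_gap: -0.0003
```

step_arm(motion=[0, 0.001, 0, 0, 0, 0, -1, 0, 0.001, 0, 0, 0, 0, -1])

```text
clock: 4.72
position: [0.6304, 0.1613, 0.0775]
tcp_rot: [[0.899, 0.001, 0.439], [-0.439, -0.0, 0.899], [0.001, -1.0, 0.0]]
wrist_force: [0.8, -1.3, 2.3]
finger_gap: 0.0002
```

step_arm(motion=[0, 0.001, 0, 0, 0, 0, -1, 0, 0.001, 0, 0, 0, 0, -1])

```text
clock: 4.88
position: [0.6305, 0.1613, 0.0766]
tcp_rot: [[0.899, 0.001, 0.439], [-0.439, -0.0, 0.899], [0.001, -1.0, 0.0]]
wrist_force: [0.3, -1.1, 3.6]
finger_gap: -0.0004
```

step_arm(motion=[0, 0.001, 0, 0, 0, 0, -1, 0, 0.001, 0, 0, 0, 0, -1])

```text
clock: 5.05
position: [0.6307, 0.1613, 0.0757]
tcp_rot: [[0.899, 0.001, 0.439], [-0.439, -0.0, 0.899], [0.001, -1.0, 0.0]]
wrist_force: [-0.2, -2.0, 4.5]
finger_gap: -0.0003
```

step_arm(motion=[0, 0.001, 0, 0, 0, 0, -1, 0, 0.001, 0, 0, 0, 0, -1])

```text
clock: 5.22
position: [0.6308, 0.1612, 0.0748]
tcp_rot: [[0.899, 0.001, 0.439], [-0.439, -0.0, 0.899], [0.001, -1.0, 0.0]]
wrist_force: [-0.0, -2.2, 5.8]
finger_gap: 0.0001
```

step_arm(motion=[0, 0.001, 0, 0, 0, 0, -1, 0, 0.001, 0, 0, 0, 0, -1])

```text
clock: 5.38
position: [0.6309, 0.1611, 0.0739]
tcp_rot: [[0.899, 0.002, 0.439], [-0.439, -0.001, 0.899], [0.002, -1.0, 0.0]]
wrist_force: [0.1, -1.0, 7.0]
finger_gap: 0.0002
```

step_arm(motion=[0, 0.0005, 0, 0, 0, 0, -1, 0, 0.001, 0, 0, 0, 0, -1])

```text
clock: 5.55
position: [0.631, 0.1611, 0.0732]
tcp_rot: [[0.898, 0.002, 0.439], [-0.439, -0.001, 0.898], [0.002, -1.0, 0.0]]
wrist_force: [0.5, -1.5, 6.9]
finger_gap: -0.0004
```

step_arm(motion=[0, 0.0007, 0, 0, 0, 0, -1, 0, 0.0007, 0, 0, 0, 0, -1])

```text
clock: 5.72
position: [0.6311, 0.161, 0.0726]
tcp_rot: [[0.898, 0.002, 0.439], [-0.439, -0.001, 0.898], [0.002, -1.0, 0.0]]
wrist_force: [-0.9, -2.7, 7.8]
finger_gap: -0.0002
```

step_arm(motion=[0, 0.0007, 0, 0, 0, 0, -1, 0, 0.0007, 0, 0, 0, 0, -1])

```text
clock: 5.88
position: [0.631, 0.161, 0.0716]
tcp_rot: [[0.898, 0.002, 0.439], [-0.439, -0.001, 0.898], [0.002, -1.0, 0.0]]
wrist_force: [1.0, -0.7, 0.2]
finger_gap: 0.0
```

The force dropped from 7.8 to 0.2 N, so the clip looks snapped. I'll feel for the hard stop.

step_arm(motion=[0, 0.0007, 0, 0, 0, 0, -1, 0, 0.0007, 0, 0, 0, 0, -1])

```text
clock: 6.05
position: [0.6298, 0.1619, 0.0698]
tcp_rot: [[0.899, -0.001, 0.438], [-0.438, 0.001, 0.899], [-0.001, -1.0, 0.001]]
wrist_force: [0.4, 0.1, 2.7]
finger_gap: -0.0001
```

step_arm(motion=[0, 0.0007, 0, 0, 0, 0, -1, 0, 0.0007, 0, 0, 0, 0, -1])

```text
clock: 6.22
position: [0.6299, 0.1618, 0.0693]
tcp_rot: [[0.899, -0.0, 0.438], [-0.438, 0.0, 0.899], [-0.001, -1.0, 0.0]]
wrist_force: [0.7, 0.3, 3.2]
finger_gap: 0.0004
```

step_arm(motion=[0, 0.0007, 0, 0, 0, 0, -1, 0, 0.0007, 0, 0, 0, 0, -1])

```text
clock: 6.38
position: [0.63, 0.1617, 0.0689]
tcp_rot: [[0.899, -0.0, 0.438], [-0.438, 0.0, 0.899], [-0.0, -1.0, 0.0]]
wrist_force: [0.0, 1.0, 4.9]
finger_gap: 0.0001
```

step_arm(motion=[0, 0.0007, 0, 0, 0, 0, -1, 0, 0.0007, 0, 0, 0, 0, -1])

```text
clock: 6.55
position: [0.6301, 0.1617, 0.0684]
tcp_rot: [[0.899, 0.0, 0.439], [-0.439, 0.0, 0.899], [-0.0, -1.0, 0.0]]
wrist_force: [-1.0, 1.3, 5.9]
finger_gap: 0.0002
```

```bash
python3 go.py 3 .039 .125
```

```text
tgt [0.45222994 0.0927593  0.125     ] shift [-0.1296 -0.0566 -0.1399] turn [-0.03 -0.11 -0.  ] t 6.55 pos [0.6301 0.1617 0.0684] F [-1.04  1.25  5.92] gap 0.00016796387352461544 q [ 0.14  0.65 -0.11  0.81  0.    0.59]
```

step_arm(motion=[0, -0.03, 0, 0, 0, 0, -1, 0, -0.058, 0, 0, 0, 0, -1, -0.025, -0.058, -0.027, 0, 0, 0, -1, -0.052, -0.058, -0.056, 0, 0, 0, -1, -0.08, -0.058, -0.086, 0, 0, 0, -1, -0.105, -0.058, -0.113, 0, 0, 0, -1, -0.122, -0.058, -0.132, 0, 0, 0, -1, -0.13, -0.058, -0.14, 0, 0, 0, -1, -0.13, -0.058, -0.14, 0, 0, 0, -1, -0.13, -0.058, -0.14, 0, 0, 0, -1])

```text
clock: 7.38
position: [0.4518, 0.0925, 0.1261]
tcp_rot: [[0.898, 0.0, 0.439], [-0.439, -0.0, 0.898], [0.0, -1.0, 0.0]]
wrist_force: [1.1, 0.4, 0.4]
finger_gap: -0.0003
```

```bash
cat > look.py <<'E'
import sys
from plant import capture
from h import *
o=[]
for n,b in (("scene",(150,250,190,320)),("top",(140,265,170,320))):
    c=capture(n);np.savez(f"{n}_{sys.argv[1]}.npz",**c);d=c["img"][b[0]:b[1],b[2]:b[3],::-1]
    o.append(cv2.resize(d,(400,int(400*d.shape[0]/d.shape[1])),interpolation=cv2.INTER_CUBIC)[:300])
h=min(x.shape[0] for x in o)
cv2.imwrite(f"pics/{sys.argv[1]}.png",np.hstack([x[:h] for x in o]))
E
python3 go.py 3 .039 .1; python3 look.py s4
```

```text
tgt [0.45222994 0.0927593  0.1       ] shift [0.0003 0.0261 0.0004] turn [-0.   -0.15  0.01] t 7.3833 pos [0.4518 0.0925 0.1261] F [1.12 0.45 0.37] gap -0.00028096229902265185 q [ 0.04  0.27 -0.57  0.73 -0.    0.5 ]
```

View pics/s4.png

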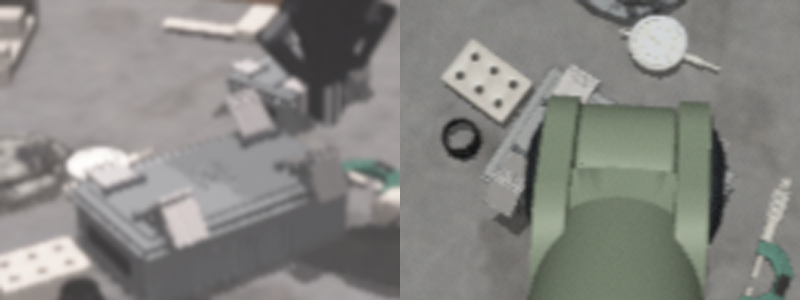

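Measuring the angle of clip 0 from the scene depth (it looks flat at (115,175)).

```bash
cat > ang.py <<'E'
import sys
from h import *
from go import x,T,C
tag=sys.argv[1]
for n in ("scene","top"):
    c=load(f"{n}_{tag}.npz");P=cloud(c)
    for k in map(int,sys.argv[2:]):
        sx=1 if k in(0,2) else -1; sy=1 if k in (0,1) else -1
        q=P[...,:2]-C; r=q@x[:2]*sx-.0259; t=q@T[:2,2]*sy-.0698
        m=(abs(t)<.012)&(r>-.03)&(r<.052)&(P[...,2]>.05)&(P[...,2]<.13)
        r_=r[m];z=P[...,2][m]
        f=(r_>.008)&(r_<.042)
        p=np.polyfit(r_[f],z[f],1) if f.sum()>10 else None
        print(n,k,"fit",p,"bins -30..50",[round(float(np.median(z[(r_>b)&(r_<=b+.005)])),4) if ((r_>b)&(r_<=b+.005)).any() else None for b in np.arange(-.03,.05,.005)])
E
python3 ang.py s4 0 1 2
```

```text
scene 0 fit [0.001996   0.07156468] bins -30..50 [0.0669, 0.0673, 0.0673, 0.0668, 0.0662, 0.068, 0.0697, 0.0712, 0.0713, 0.0717, 0.072, 0.0722, 0.0718, 0.0713, 0.0713, 0.0705]
scene 1 fit [0.55930413 0.06422316] bins -30..50 [0.0669, 0.0671, 0.0675, 0.0682, None, 0.0675, 0.0671, 0.0679, 0.0685, 0.0687, 0.0673, 0.095, 0.0939, 0.0907, 0.0857, 0.0799]
scene 2 fit [0.77433471 0.07323334] bins -30..50 [0.0689, 0.0689, 0.0686, 0.0681, 0.0677, 0.0684, 0.0723, 0.079, 0.0844, 0.0882, 0.0937, 0.0991, 0.1025, 0.0641, 0.0867, 0.0838]
top 0 fit [0.02694783 0.06938756] bins -30..50 [0.0649, 0.0683, 0.0648, None, None, None, None, None, 0.0697, 0.0703, 0.0702, 0.0702, 0.0706, 0.0698, 0.0705, 0.0691]
top 1 fit [0.25997702 0.0840613 ] bins -30..50 [0.0683, 0.0649, 0.0686, 0.0643, 0.0658, 0.0703, 0.0729, 0.0785, 0.084, 0.0872, 0.0931, 0.0983, 0.0994, 0.0921, 0.0875, 0.0805]
top 2 fit None bins -30..50 [None, None, None, None, None, None, None, None, None, None, None, None, None, None, None, None]
```

Clip 0 lies flat (slope about 0.002 in scene, 0.027 in top), so it is shut. Clips 1 and 2 are still open. Next is the opposite clip, 3.

step_arm(motion=[0, 0.015, 0, 0, 0, 0, -1, 0, 0.027, 0, 0, 0, 0, -1, 0, 0.029, 0, 0, 0, 0, -1, 0, 0.032, 0, 0, 0, 0, -1, 0, 0.035, 0, 0, 0, 0, -1])

```text
clock: 7.9
position: [0.4525, 0.0929, 0.091]
tcp_rot: [[0.899, 0.0, 0.438], [-0.438, 0.0, 0.899], [0.0, -1.0, 0.0]]
wrist_force: [-0.4, 0.5, 0.1]
finger_gap: -0.0001
```

step_arm(motion=[0, 0.0015, 0, 0, 0, 0, -1, 0, 0.003, 0, 0, 0, 0, -1, 0, 0.0045, 0, 0, 0, 0, -1])

```text
clock: 8.15
position: [0.4522, 0.0927, 0.0868]
tcp_rot: [[0.899, 0.001, 0.439], [-0.439, 0.0, 0.899], [0.001, -1.0, 0.0]]
wrist_force: [-0.4, 0.2, 0.7]
finger_gap: -0.0002
```

step_arm(motion=[0, 0.001, 0, 0, 0, 0, -1, 0, 0.002, 0, 0, 0, 0, -1, 0, 0.003, 0, 0, 0, 0, -1])

```text
clock: 8.4
position: [0.4519, 0.0927, 0.0837]
tcp_rot: [[0.899, 0.0, 0.439], [-0.439, 0.0, 0.899], [0.0, -1.0, 0.0]]
wrist_force: [-0.5, -0.2, -0.0]
finger_gap: -0.0001
```

step_arm(motion=[0, 0.001, 0, 0, 0, 0, -1, 0, 0.002, 0, 0, 0, 0, -1])

```text
clock: 8.57
position: [0.4519, 0.0927, 0.0816]
tcp_rot: [[0.899, 0.0, 0.439], [-0.439, -0.0, 0.899], [0.0, -1.0, 0.0]]
wrist_force: [-0.3, -0.4, -0.2]
finger_gap: 0.0002
```

step_arm(motion=[0, 0.001, 0, 0, 0, 0, -1, 0, 0.002, 0, 0, 0, 0, -1])

```text
clock: 8.73
position: [0.4516, 0.0927, 0.0795]
tcp_rot: [[0.899, -0.0, 0.439], [-0.439, 0.0, 0.899], [-0.0, -1.0, -0.0]]
wrist_force: [-1.9, 0.8, 3.3]
finger_gap: 0.0002
```

step_arm(motion=[0, 0.001, 0, 0, 0, 0, -1, 0, 0.002, 0, 0, 0, 0, -1])

```text
clock: 8.9
position: [0.4514, 0.0928, 0.0776]
tcp_rot: [[0.899, -0.001, 0.439], [-0.439, 0.0, 0.899], [-0.001, -1.0, -0.0]]
wrist_force: [-3.6, 0.1, 5.6]
finger_gap: 0.0002
```

step_arm(motion=[0, 0.001, 0, 0, 0, 0, -1, 0, 0.001, 0, 0, 0, 0, -1])

```text
clock: 9.07
position: [0.4511, 0.0929, 0.0765]
tcp_rot: [[0.899, -0.001, 0.439], [-0.439, 0.001, 0.899], [-0.001, -1.0, -0.0]]
wrist_force: [-3.3, 0.1, 5.8]
finger_gap: 0.0
```

step_arm(motion=[0, 0.001, 0, 0, 0, 0, -1, 0, 0.001, 0, 0, 0, 0, -1])

```text
clock: 9.23
position: [0.451, 0.093, 0.0756]
tcp_rot: [[0.899, -0.001, 0.439], [-0.439, 0.001, 0.899], [-0.002, -1.0, 0.0]]
wrist_force: [-3.8, 0.8, 7.1]
finger_gap: 0.0001
```

step_arm(motion=[0, 0.0007, 0, 0, 0, 0, -1, 0, 0.0007, 0, 0, 0, 0, -1])

```text
clock: 9.4
position: [0.4509, 0.093, 0.0749]
tcp_rot: [[0.899, -0.002, 0.438], [-0.438, 0.001, 0.899], [-0.002, -1.0, 0.0]]
wrist_force: [-3.7, 1.4, 5.9]
finger_gap: -0.0002
```

step_arm(motion=[0, 0.0007, 0, 0, 0, 0, -1, 0, 0.0007, 0, 0, 0, 0, -1])

```text
clock: 9.57
position: [0.4508, 0.0932, 0.0741]
tcp_rot: [[0.899, -0.002, 0.438], [-0.438, 0.001, 0.899], [-0.002, -1.0, 0.0]]
wrist_force: [-3.4, 1.4, 4.6]
finger_gap: -0.0004
```

step_arm(motion=[0, 0.0007, 0, 0, 0, 0, -1, 0, 0.0007, 0, 0, 0, 0, -1])

```text
clock: 9.73
position: [0.4518, 0.0928, 0.0733]
tcp_rot: [[0.899, -0.0, 0.439], [-0.439, 0.0, 0.899], [-0.0, -1.0, 0.0]]
wrist_force: [-0.9, 0.9, -0.1]
finger_gap: -0.0001
```

step_arm(motion=[0, 0.0007, 0, 0, 0, 0, -1, 0, 0.0007, 0, 0, 0, 0, -1])

```text
clock: 9.9
position: [0.4523, 0.0925, 0.0726]
tcp_rot: [[0.899, 0.001, 0.439], [-0.439, -0.0, 0.899], [0.001, -1.0, -0.0]]
wrist_force: [-0.8, -0.4, 0.2]
finger_gap: 0.0002
```

step_arm(motion=[0, 0.0007, 0, 0, 0, 0, -1, 0, 0.0014, 0, 0, 0, 0, -1])

```text
clock: 10.07
position: [0.4522, 0.0925, 0.0715]
tcp_rot: [[0.899, 0.001, 0.439], [-0.439, -0.0, 0.899], [0.001, -1.0, -0.0]]
wrist_force: [-1.0, -0.0, 2.9]
finger_gap: -0.0003
```

step_arm(motion=[0, 0.0007, 0, 0, 0, 0, -1, 0, 0.001, 0, 0, 0, 0, -1])

```text
clock: 10.23
position: [0.4521, 0.0925, 0.0706]
tcp_rot: [[0.899, 0.001, 0.439], [-0.439, -0.0, 0.899], [0.001, -1.0, -0.0]]
wrist_force: [-1.3, -0.4, 5.6]
finger_gap: -0.0002
```

```bash
python3 go.py 1 .039 .125
```

```text
tgt [0.51320746 0.21833757 0.125     ] shift [-0.0003 -0.0544  0.1399] turn [ 0.   -0.13  0.04] t 10.2333 pos [0.4521 0.0925 0.0706] F [-1.3  -0.37  5.58] gap -0.0002141915707930381 q [ 0.04  0.35 -0.63  0.59 -0.    0.5 ]
```

step_arm(motion=[0, -0.03, 0, 0, 0, 0, -1, 0, -0.055, 0.02, 0, 0, 0, -1, 0, -0.055, 0.05, 0, 0, 0, -1, 0, -0.055, 0.085, 0, 0, 0, -1, 0, -0.055, 0.115, 0, 0, 0, -1, 0, -0.055, 0.132, 0, 0, 0, -1, 0, -0.055, 0.14, 0, 0, 0, -1, 0, -0.055, 0.14, 0, 0, 0, -1, 0, -0.055, 0.14, 0, 0, 0, -1])

```text
clock: 10.98
position: [0.5125, 0.218, 0.1248]
tcp_rot: [[0.899, -0.001, 0.439], [-0.439, -0.001, 0.899], [-0.001, -1.0, -0.001]]
wrist_force: [0.3, 0.6, -0.4]
finger_gap: -0.0001
```

```bash
python3 go.py 1 .039 .1; python3 look.py s5; python3 ang.py s5 0 3 2 1
```

```text
tgt [0.51320746 0.21833757 0.1       ] shift [0.0005 0.0248 0.0007] turn [ 0.08 -0.11 -0.05] t 10.9833 pos [0.5125 0.218  0.1248] F [ 0.3   0.61 -0.35] gap -0.0001477673526827295 q [ 0.27  0.43 -0.33  0.81 -0.    0.72]
scene 0 fit [-0.02255728  0.07126749] bins -30..50 [0.0662, 0.0661, 0.066, 0.0655, 0.0659, 0.0667, 0.0704, 0.0708, 0.071, 0.0719, 0.0707, 0.0709, 0.0711, 0.0706, 0.071, 0.0702]
scene 3 fit [-0.35424141  0.07835018] bins -30..50 [0.0661, 0.0665, 0.0665, 0.0679, None, 0.0732, 0.0719, 0.0723, 0.0718, 0.0723, 0.072, 0.0727, 0.0722, 0.0723, 0.0625, 0.0597]
scene 2 fit [0.55277984 0.07592627] bins -30..50 [0.0659, 0.0665, 0.0667, 0.0663, 0.0664, 0.068, 0.0712, 0.0768, 0.0823, 0.0868, 0.091, 0.0972, 0.1004, 0.1004, 0.0847, 0.0814]
scene 1 fit [0.74137433 0.05891751] bins -30..50 [0.0661, 0.0664, 0.0662, 0.0666, None, 0.0659, 0.0668, 0.0669, 0.0663, 0.0829, 0.0659, 0.0945, 0.0922, 0.0899, 0.0852, 0.0791]
top 0 fit [-0.02764876  0.07000708] bins -30..50 [0.0636, 0.0653, 0.0631, 0.0642, 0.0653, 0.0659, 0.0706, 0.0704, 0.0694, 0.0681, 0.0699, 0.0691, 0.0694, 0.0688, 0.0691, 0.0673]
top 3 fit [-0.03812263  0.07169067] bins -30..50 [0.0656, 0.0644, 0.0657, 0.0655, 0.0649, 0.0704, 0.0695, 0.0722, 0.0715, 0.0708, 0.0703, 0.0695, 0.071, 0.0704, 0.0704, 0.0697]
top 2 fit [0.59007942 0.07753516] bins -30..50 [0.065, 0.0645, 0.0644, 0.0658, 0.0642, 0.0669, 0.0713, 0.0769, 0.0822, 0.0881, 0.0942, 0.0978, 0.1011, 0.0947, 0.0889, 0.0843]
top 1 fit None bins -30..50 [0.0644, 0.0652, 0.0649, 0.0653, 0.0638, 0.0692, 0.0722, 0.0782, 0.0841, None, None, None, None, None, None, None]
```

View pics/s5.png

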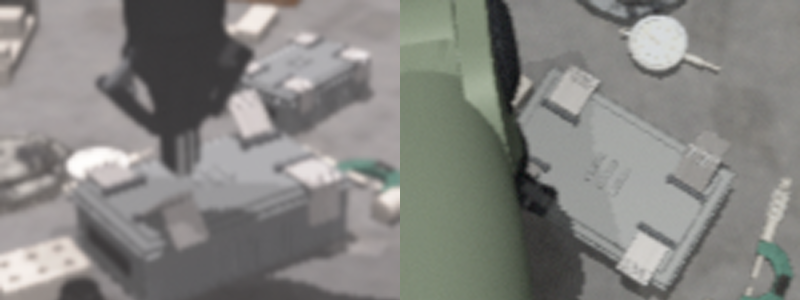

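Clips 0 (115,175) and 3 (320,170) lie flat in both views, clip 2 is still up and the fingers hang over clip 1. I'm pressing clip 1.

step_arm(motion=[0.0005, 0.013, 0.0005, 0, 0, 0, -1, 0.0005, 0.022, 0.0005, 0, 0, 0, -1, 0.0005, 0.025, 0.0005, 0, 0, 0, -1, 0.0005, 0.028, 0.0005, 0, 0, 0, -1, 0.0005, 0.031, 0.0005, 0, 0, 0, -1, 0.0005, 0.034, 0.0005, 0, 0, 0, -1])

```text
clock: 11.58
position: [0.514, 0.2185, 0.0914]
tcp_rot: [[0.898, 0.0, 0.439], [-0.439, 0.0, 0.898], [0.0, -1.0, 0.0]]
wrist_force: [0.0, -0.1, 1.2]
finger_gap: -0.0001
```

step_arm(motion=[0, 0.0015, 0, 0, 0, 0, -1, 0, 0.003, 0, 0, 0, 0, -1, 0, 0.0045, 0, 0, 0, 0, -1])

```text
clock: 11.83
position: [0.5141, 0.2188, 0.0869]
tcp_rot: [[0.899, 0.0, 0.439], [-0.439, 0.0, 0.899], [0.0, -1.0, 0.0]]
wrist_force: [-0.1, -0.8, 0.2]
finger_gap: -0.0002
```

step_arm(motion=[0, 0.0015, 0, 0, 0, 0, -1, 0, 0.003, 0, 0, 0, 0, -1])

```text
clock: 12.0
position: [0.5141, 0.2188, 0.0839]
tcp_rot: [[0.899, 0.0, 0.439], [-0.439, 0.0, 0.899], [0.0, -1.0, 0.0]]
wrist_force: [-0.8, 0.2, 0.5]
finger_gap: 0.0005
```

step_arm(motion=[0, 0.001, 0, 0, 0, 0, -1, 0, 0.002, 0, 0, 0, 0, -1])

```text
clock: 12.17
position: [0.514, 0.2187, 0.0818]
tcp_rot: [[0.899, 0.0, 0.439], [-0.439, -0.0, 0.899], [0.0, -1.0, 0.0]]
wrist_force: [0.8, -0.0, 1.3]
finger_gap: -0.0
```

step_arm(motion=[0, 0.001, 0, 0, 0, 0, -1, 0, 0.002, 0, 0, 0, 0, -1])

```text
clock: 12.33
position: [0.5139, 0.2188, 0.0798]
tcp_rot: [[0.899, -0.0, 0.439], [-0.439, 0.0, 0.899], [-0.0, -1.0, 0.0]]
wrist_force: [-0.3, 1.5, 0.9]
finger_gap: -0.0002
```

step_arm(motion=[0, 0.001, 0, 0, 0, 0, -1, 0, 0.001, 0, 0, 0, 0, -1])

```text
clock: 12.5
position: [0.5138, 0.2189, 0.0789]
tcp_rot: [[0.899, -0.0, 0.439], [-0.439, 0.0, 0.899], [-0.0, -1.0, 0.0]]
wrist_force: [-1.6, 0.5, 2.3]
finger_gap: 0.0001
```

step_arm(motion=[0, 0.001, 0, 0, 0, 0, -1, 0, 0.001, 0, 0, 0, 0, -1])

```text
clock: 12.67
position: [0.5138, 0.219, 0.078]
tcp_rot: [[0.899, -0.0, 0.438], [-0.438, 0.001, 0.899], [-0.0, -1.0, 0.001]]
wrist_force: [-2.3, 0.7, 3.6]
finger_gap: 0.0
```

step_arm(motion=[0, 0.001, 0, 0, 0, 0, -1, 0, 0.001, 0, 0, 0, 0, -1])

```text
clock: 12.83
position: [0.5137, 0.2191, 0.0771]
tcp_rot: [[0.899, -0.0, 0.438], [-0.438, 0.001, 0.899], [-0.001, -1.0, 0.001]]
wrist_force: [-2.4, 1.0, 5.7]
finger_gap: 0.0003
```

step_arm(motion=[0, 0.001, 0, 0, 0, 0, -1, 0, 0.001, 0, 0, 0, 0, -1])

```text
clock: 13.0
position: [0.5137, 0.2192, 0.0763]
tcp_rot: [[0.899, -0.0, 0.438], [-0.438, 0.001, 0.899], [-0.001, -1.0, 0.001]]
wrist_force: [-2.6, 1.6, 7.3]
finger_gap: 0.0003
```

step_arm(motion=[0, 0.0007, 0, 0, 0, 0, -1, 0, 0.0007, 0, 0, 0, 0, -1])

```text
clock: 13.17
position: [0.5136, 0.2193, 0.0757]
tcp_rot: [[0.899, -0.0, 0.438], [-0.438, 0.001, 0.899], [-0.001, -1.0, 0.001]]
wrist_force: [-3.0, 2.0, 7.8]
finger_gap: 0.0
```

step_arm(motion=[0, 0.0007, 0, 0, 0, 0, -1, 0, 0.0007, 0, 0, 0, 0, -1])

```text
clock: 13.33
position: [0.5134, 0.2193, 0.075]
tcp_rot: [[0.899, -0.001, 0.438], [-0.438, 0.001, 0.899], [-0.001, -1.0, 0.001]]
wrist_force: [-3.3, 2.5, 6.6]
finger_gap: 0.0002
```

step_arm(motion=[0, 0.0007, 0, 0, 0, 0, -1, 0, 0.0007, 0, 0, 0, 0, -1])

```text
clock: 13.5
position: [0.5133, 0.2194, 0.0742]
tcp_rot: [[0.899, -0.001, 0.438], [-0.438, 0.001, 0.899], [-0.002, -1.0, 0.001]]
wrist_force: [-4.8, 1.8, 6.9]
finger_gap: 0.0001
```

step_arm(motion=[0, 0.0007, 0, 0, 0, 0, -1, 0, 0.0007, 0, 0, 0, 0, -1])

```text
clock: 13.67
position: [0.5138, 0.2186, 0.073]
tcp_rot: [[0.899, 0.0, 0.439], [-0.439, -0.001, 0.899], [0.0, -1.0, -0.0]]
wrist_force: [-0.3, 0.6, -0.2]
finger_gap: -0.0005
```

step_arm(motion=[0, 0.0007, 0, 0, 0, 0, -1, 0, 0.0007, 0, 0, 0, 0, -1])

```text
clock: 13.83
position: [0.5142, 0.2184, 0.0721]
tcp_rot: [[0.899, 0.0, 0.439], [-0.439, -0.001, 0.899], [0.001, -1.0, -0.0]]
wrist_force: [0.4, -0.7, -0.0]
finger_gap: 0.0003
```

Clip 1 snapped. I'll confirm with light pressure, then move to clip 2.

step_arm(motion=[0, 0.0007, 0, 0, 0, 0, -1, 0, 0.0014, 0, 0, 0, 0, -1])

```text
clock: 14.0
position: [0.5143, 0.2186, 0.071]
tcp_rot: [[0.899, 0.001, 0.439], [-0.439, -0.0, 0.899], [0.001, -1.0, 0.0]]
wrist_force: [-0.1, -0.1, 3.6]
finger_gap: -0.0
```

step_arm(motion=[0, 0.0005, 0, 0, 0, 0, -1, 0, 0.0008, 0, 0, 0, 0, -1])

```text
clock: 14.17
position: [0.5143, 0.2187, 0.0705]
tcp_rot: [[0.899, 0.001, 0.439], [-0.439, -0.0, 0.899], [0.001, -1.0, 0.0]]
wrist_force: [-1.6, -1.0, 5.3]
finger_gap: -0.0001
```

```bash
python3 go.py 2 .039 .125
```

```text
tgt [0.56899254 0.03606243 0.125     ] shift [ 0.1293 -0.0544 -0.1401] turn [-0.02 -0.13  0.04] t 14.1667 pos [0.5143 0.2187 0.0705] F [-1.64 -0.96  5.29] gap -9.43205740432096e-05 q [ 0.27  0.5  -0.38  0.69 -0.    0.72]
```

step_arm(motion=[0, -0.03, 0, 0, 0, 0, -1, 0, -0.056, 0, 0, 0, 0, -1, 0.025, -0.058, -0.027, 0, 0, 0, -1, 0.052, -0.058, -0.056, 0, 0, 0, -1, 0.08, -0.058, -0.086, 0, 0, 0, -1, 0.105, -0.058, -0.113, 0, 0, 0, -1, 0.122, -0.058, -0.132, 0, 0, 0, -1, 0.129, -0.058, -0.14, 0, 0, 0, -1, 0.129, -0.058, -0.14, 0, 0, 0, -1, 0.129, -0.058, -0.14, 0, 0, 0, -1])

```text
clock: 15.0
position: [0.568, 0.0366, 0.1278]
tcp_rot: [[0.898, -0.001, 0.439], [-0.439, 0.001, 0.898], [-0.001, -1.0, 0.0]]
wrist_force: [-0.4, 0.4, -0.0]
finger_gap: -0.0003
```

```bash
python3 go.py 2 .039 .1; python3 look.py s6; python3 ang.py s6 0 3 1 2
```

```text
tgt [0.56899254 0.03606243 0.1       ] shift [ 0.0012  0.0278 -0.    ] turn [-0.02 -0.16 -0.07] t 15.0 pos [0.568  0.0366 0.1278] F [-0.37  0.43 -0.05] gap -0.0002687063170646263 q [-0.07  0.45 -0.29  0.83  0.    0.39]
scene 0 fit [-0.03137891  0.07180399] bins -30..50 [0.0657, 0.066, 0.0663, 0.0663, 0.0661, 0.0669, 0.0691, 0.0711, 0.0718, 0.0714, 0.0705, 0.0706, 0.0717, 0.0711, 0.0712, 0.0701]
scene 3 fit [-0.35691633  0.07836423] bins -30..50 [0.0664, 0.0667, 0.0662, 0.069, None, 0.0731, 0.0717, 0.072, 0.0719, 0.0719, 0.0719, 0.0717, 0.0726, 0.0714, 0.0624, 0.0748]
scene 1 fit [-0.38412884  0.07890069] bins -30..50 [0.066, 0.0659, 0.0671, 0.0669, 0.0719, 0.0717, 0.0709, 0.0718, 0.0718, 0.0725, 0.0719, 0.0719, 0.0722, 0.0644, 0.0634, 0.0722]
scene 2 fit [0.8002281  0.07107395] bins -30..50 [0.0664, 0.0668, 0.066, 0.066, 0.0666, 0.0674, 0.071, 0.0767, 0.0813, 0.0858, 0.0914, 0.0958, 0.1006, 0.0815, 0.083, 0.0842]
top 0 fit [-0.01957884  0.07023695] bins -30..50 [0.0635, 0.0635, 0.0644, 0.0642, 0.0646, 0.0659, 0.0709, 0.0694, 0.0693, 0.07, 0.0696, 0.07, 0.0698, 0.0698, 0.0684, 0.0692]
top 3 fit None bins -30..50 [None, None, None, None, None, None, None, None, None, None, None, None, None, None, None, None]
top 1 fit [0.00644601 0.07068396] bins -30..50 [0.0639, 0.064, 0.0643, 0.0642, 0.0642, 0.072, 0.0668, 0.0726, 0.0714, 0.0713, 0.0708, 0.0711, 0.0714, 0.071, 0.0699, 0.0728]
top 2 fit None bins -30..50 [None, None, None, None, None, None, None, None, None, None, None, None, None, None, None, None]
```

View pics/s6.png

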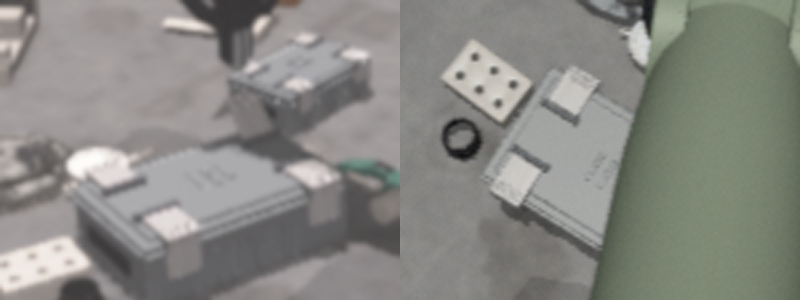

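Clips 0, 1 and 3 are flat, and the fingers hang above clip 2 at (255,105), the only one still up.

step_arm(motion=[0.001, 0.015, 0, 0, 0, 0, -1, 0.001, 0.022, 0, 0, 0, 0, -1, 0.001, 0.025, 0, 0, 0, 0, -1, 0.001, 0.028, 0, 0, 0, 0, -1, 0.001, 0.031, 0, 0, 0, 0, -1, 0.001, 0.034, 0, 0, 0, 0, -1])

```text
clock: 15.6
position: [0.5699, 0.0362, 0.0945]
tcp_rot: [[0.899, 0.001, 0.438], [-0.438, 0.0, 0.899], [0.001, -1.0, 0.001]]
wrist_force: [0.8, 0.4, 1.8]
finger_gap: 0.0001
```

step_arm(motion=[0, 0.0015, 0, 0, 0, 0, -1, 0, 0.003, 0, 0, 0, 0, -1, 0, 0.0045, 0, 0, 0, 0, -1])

```text
clock: 15.85
position: [0.5692, 0.0359, 0.0896]
tcp_rot: [[0.899, -0.0, 0.439], [-0.439, 0.0, 0.899], [-0.0, -1.0, 0.0]]
wrist_force: [0.4, -0.3, -0.1]
finger_gap: -0.0003
```

step_arm(motion=[0, 0.0015, 0, 0, 0, 0, -1, 0, 0.003, 0, 0, 0, 0, -1])

```text
clock: 16.02
position: [0.5693, 0.0358, 0.0866]
tcp_rot: [[0.899, -0.0, 0.439], [-0.439, 0.0, 0.899], [-0.0, -1.0, 0.0]]
wrist_force: [0.5, 0.4, 0.3]
finger_gap: 0.0001
```

step_arm(motion=[0, 0.0015, 0, 0, 0, 0, -1, 0, 0.003, 0, 0, 0, 0, -1])

```text
clock: 16.18
position: [0.5693, 0.0358, 0.0835]
tcp_rot: [[0.899, -0.0, 0.439], [-0.439, 0.0, 0.899], [-0.0, -1.0, -0.0]]
wrist_force: [0.4, -0.1, 0.5]
finger_gap: 0.0002
```

step_arm(motion=[0, 0.001, 0, 0, 0, 0, -1, 0, 0.002, 0, 0, 0, 0, -1])

```text
clock: 16.35
position: [0.5693, 0.0359, 0.0815]
tcp_rot: [[0.899, -0.0, 0.439], [-0.439, 0.0, 0.899], [-0.0, -1.0, -0.0]]
wrist_force: [-0.0, -0.2, 0.1]
finger_gap: 0.0002
```

step_arm(motion=[0, 0.001, 0, 0, 0, 0, -1, 0, 0.002, 0, 0, 0, 0, -1])

```text
clock: 16.52
position: [0.5693, 0.0359, 0.0796]
tcp_rot: [[0.899, 0.0, 0.439], [-0.439, 0.0, 0.899], [0.0, -1.0, 0.0]]
wrist_force: [0.5, 0.7, 0.6]
finger_gap: 0.0001
```

step_arm(motion=[0, 0.001, 0, 0, 0, 0, -1, 0, 0.001, 0, 0, 0, 0, -1])

```text
clock: 16.68
position: [0.5692, 0.0359, 0.0785]
tcp_rot: [[0.899, -0.0, 0.439], [-0.439, 0.0, 0.899], [-0.0, -1.0, -0.0]]
wrist_force: [0.4, 0.2, -0.2]
finger_gap: -0.0001
```

step_arm(motion=[0, 0.001, 0, 0, 0, 0, -1, 0, 0.001, 0, 0, 0, 0, -1])

```text
clock: 16.85
position: [0.5694, 0.0359, 0.0776]
tcp_rot: [[0.899, 0.0, 0.439], [-0.439, -0.0, 0.899], [0.0, -1.0, 0.0]]
wrist_force: [0.7, -0.9, 1.8]
finger_gap: 0.0001
```

step_arm(motion=[0, 0.001, 0, 0, 0, 0, -1, 0, 0.001, 0, 0, 0, 0, -1])

```text
clock: 17.02
position: [0.5696, 0.0358, 0.0768]
tcp_rot: [[0.899, 0.0, 0.439], [-0.439, -0.0, 0.899], [0.001, -1.0, 0.0]]
wrist_force: [0.3, 0.7, 1.8]
finger_gap: 0.0002
```

step_arm(motion=[0, 0.001, 0, 0, 0, 0, -1, 0, 0.001, 0, 0, 0, 0, -1])

```text
clock: 17.18
position: [0.5697, 0.0357, 0.0759]
tcp_rot: [[0.899, 0.001, 0.439], [-0.439, -0.0, 0.899], [0.001, -1.0, 0.0]]
wrist_force: [-0.0, -1.3, 3.6]
finger_gap: 0.0002
```

step_arm(motion=[0, 0.001, 0, 0, 0, 0, -1, 0, 0.001, 0, 0, 0, 0, -1])

```text
clock: 17.35
position: [0.5698, 0.0357, 0.075]
tcp_rot: [[0.899, 0.001, 0.439], [-0.439, -0.0, 0.899], [0.001, -1.0, 0.0]]
wrist_force: [0.4, -0.8, 5.0]
finger_gap: 0.0
```

step_arm(motion=[0, 0.001, 0, 0, 0, 0, -1, 0, 0.001, 0, 0, 0, 0, -1])

```text
clock: 17.52
position: [0.5701, 0.0356, 0.0742]
tcp_rot: [[0.899, 0.002, 0.439], [-0.439, -0.001, 0.899], [0.002, -1.0, 0.0]]
wrist_force: [0.3, -1.1, 7.0]
finger_gap: -0.0001
```

step_arm(motion=[0, 0.0007, 0, 0, 0, 0, -1, 0, 0.0007, 0, 0, 0, 0, -1])

```text
clock: 17.68
position: [0.5703, 0.0356, 0.0736]
tcp_rot: [[0.899, 0.002, 0.439], [-0.439, -0.001, 0.899], [0.002, -1.0, 0.0]]
wrist_force: [-0.5, -0.9, 5.8]
finger_gap: 0.0004
```

step_arm(motion=[0, 0.0007, 0, 0, 0, 0, -1, 0, 0.0007, 0, 0, 0, 0, -1])

```text
clock: 17.85
position: [0.5705, 0.0356, 0.073]
tcp_rot: [[0.899, 0.002, 0.439], [-0.439, -0.001, 0.899], [0.002, -1.0, 0.0]]
wrist_force: [1.9, -1.0, 4.2]
finger_gap: 0.0002
```

step_arm(motion=[0, 0.0007, 0, 0, 0, 0, -1, 0, 0.0007, 0, 0, 0, 0, -1])

```text
clock: 18.02
position: [0.5706, 0.0355, 0.0723]
tcp_rot: [[0.899, 0.003, 0.439], [-0.439, -0.001, 0.899], [0.003, -1.0, 0.001]]
wrist_force: [1.7, -1.3, 6.4]
finger_gap: 0.0001
```

step_arm(motion=[0, 0.0007, 0, 0, 0, 0, -1, 0, 0.0007, 0, 0, 0, 0, -1])

```text
clock: 18.18
position: [0.5707, 0.0355, 0.0716]
tcp_rot: [[0.899, 0.003, 0.439], [-0.439, -0.001, 0.899], [0.003, -1.0, 0.001]]
wrist_force: [2.0, -1.2, 4.8]
finger_gap: -0.0001
```

step_arm(motion=[0, 0.0007, 0, 0, 0, 0, -1, 0, 0.0007, 0, 0, 0, 0, -1])

```text
clock: 18.35
position: [0.5698, 0.0359, 0.0703]
tcp_rot: [[0.899, 0.001, 0.439], [-0.439, 0.0, 0.899], [0.001, -1.0, 0.001]]
wrist_force: [-0.1, -1.0, 0.4]
finger_gap: 0.0001
```

Clip 2 snapped. I'll press a bit further to confirm.

step_arm(motion=[0, 0.0007, 0, 0, 0, 0, -1, 0, 0.0007, 0, 0, 0, 0, -1])

```text
clock: 18.52
position: [0.5693, 0.0359, 0.0693]
tcp_rot: [[0.899, -0.0, 0.439], [-0.439, 0.0, 0.899], [-0.0, -1.0, -0.0]]
wrist_force: [1.1, 0.6, 2.7]
finger_gap: 0.0002
```

step_arm(motion=[0, 0.0007, 0, 0, 0, 0, -1, 0, 0.0007, 0, 0, 0, 0, -1])

```text
clock: 18.68
position: [0.5693, 0.0358, 0.0688]
tcp_rot: [[0.899, -0.0, 0.439], [-0.439, -0.0, 0.899], [0.0, -1.0, -0.0]]
wrist_force: [0.1, -1.2, 4.4]
finger_gap: 0.0001
```

step_arm(motion=[0, -0.03, 0, 0, 0, 0, -1, 0, -0.07, 0, 0, 0, 0, -1, 0, -0.11, 0, 0, 0, 0, -1, 0, -0.15, -0.02, 0, 0, 0, -1, 0, -0.16, -0.06, 0, 0, 0, -1, 0, -0.16, -0.1, 0, 0, 0, -1, 0, -0.16, -0.14, 0, 0, 0, -1, 0, -0.16, -0.18, 0, 0, 0, -1, 0, -0.16, -0.22, 0, 0, 0, -1, 0, -0.16, -0.26, 0, 0, 0, -1, 0, -0.16, -0.28, 0, 0, 0, -1, 0, -0.16, -0.28, 0, 0, 0, -1])

```text
clock: 19.68
position: [0.4442, -0.2185, 0.228]
tcp_rot: [[0.896, -0.002, 0.444], [-0.444, 0.0, 0.896], [-0.002, -1.0, -0.001]]
wrist_force: [-0.3, -0.2, 0.8]
finger_gap: 0.0
```

```bash
python3 look.py s7; python3 ang.py s7 0 3 1 2; python3 - <<'E'
from h import *
a=load("top0.npz")["img"];b=load("top_s7.npz")["img"]
cv2.imwrite("pics/cmp.png",np.hstack([cv2.resize(i[120:300,160:340,::-1],(400,400)) for i in (a,b)]))
E
```

```text
scene 0 fit [0.0038598  0.07105205] bins -30..50 [0.0662, 0.0665, 0.0661, 0.0661, 0.0659, 0.0661, 0.0694, 0.0711, 0.0719, 0.0714, 0.071, 0.0709, 0.0718, 0.0712, 0.0709, 0.0702]
scene 3 fit [-0.32211626  0.07804557] bins -30..50 [0.0665, 0.0672, 0.0671, 0.0665, None, 0.0732, 0.0724, 0.0728, 0.0726, 0.0727, 0.0721, 0.0727, 0.0732, 0.0726, 0.0623, 0.0672]
scene 1 fit [-0.33554065  0.07805402] bins -30..50 [0.0661, 0.0664, 0.0663, 0.0671, None, 0.0722, 0.0716, 0.0721, 0.072, 0.0724, 0.0722, 0.0725, 0.0727, 0.0654, 0.0646, None]
scene 2 fit [-0.0083663   0.07127656] bins -30..50 [0.0671, 0.0665, 0.0657, 0.0662, 0.0667, 0.0683, 0.0697, 0.071, 0.0716, 0.0716, 0.0708, 0.0705, 0.0708, 0.0712, 0.0697, 0.0703]
top 0 fit [-0.03452516  0.07018836] bins -30..50 [0.0645, 0.0648, 0.0641, 0.0635, 0.0647, 0.0661, 0.0684, 0.0678, 0.0712, 0.0683, 0.0689, 0.0701, 0.0688, 0.0688, 0.0694, 0.0674]
top 3 fit [0.03405329 0.07001272] bins -30..50 [0.065, 0.0642, 0.064, 0.0648, 0.065, 0.0697, 0.0678, 0.0702, 0.0702, 0.0711, 0.0699, 0.0709, 0.0713, 0.0709, 0.072, 0.0704]
top 1 fit [0.02475184 0.07053475] bins -30..50 [0.0655, 0.0642, 0.0656, 0.066, 0.0653, 0.0712, 0.0693, 0.0714, 0.0698, 0.0707, 0.0715, 0.0717, 0.0713, 0.071, 0.0727, None]
top 2 fit [0.01255768 0.06930965] bins -30..50 [0.0641, 0.0649, 0.065, 0.0642, 0.0643, 0.0653, 0.0713, 0.0684, 0.07, 0.0694, 0.069, 0.0695, 0.0703, 0.0699, 0.0712, 0.0668]
```

View pics/s7.png

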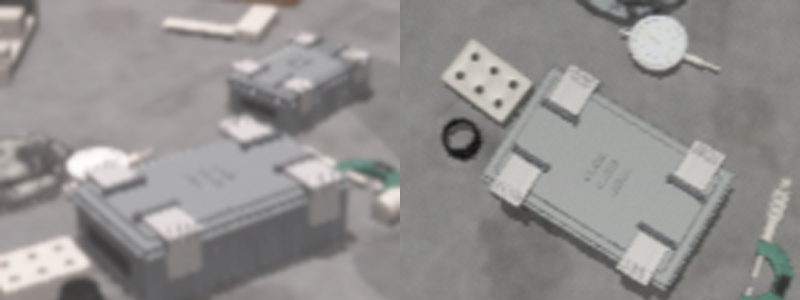

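View pics/cmp.png

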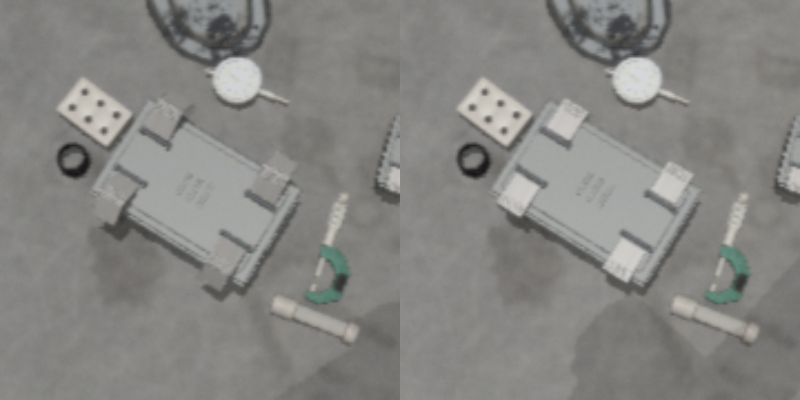

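All four flaps are level in both views, and the bystanders match the start picture. The -0.32 and -0.34 scene fits for clips 3 and 1 come from points on the hanging lip; their plate bins are level at about 72-73 mm. I'm handing in.

```bash
python3 -c "
from plant import env,ticket
print(ticket.hand_in())"
```

```text
the job is handed in; nothing more can be done
None
```

All four clips are snapped shut, and I handed the job in at about 19.8 s; the hand-in gives no verdict. I closed the far-left clip first, then the one diagonally opposite, then near-left, then far-right.

- **Forces:** each clip snapped with a clear drop to near 0 N. The highest vertical reading was about 7.8 N, or about 9 N with the sideways part. Force was read only at the end of each short move, so brief peaks in between were not seen.
- **Clips shut:** in the last top-view depth picture the flap slopes were within about ±0.035 rad, against the 0.04 limit. That is about as fine as this measurement goes.
- **A check that disagreed:** the scene-view line fits for the two near clips gave about -0.33. The fit had picked up the hanging lip; the plate itself read level.
- **Bystanders and arm:** the start and end top pictures show no bystander moved. The arm ended clear of the case, with the fingertips 0.23 m above the table.

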